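# Free the jammed grinding balls and load the mill jar

## Robot

A 6-joint arm with a two-finger parallel gripper is mounted at the origin on the work surface. World frame = base frame: x ahead of the robot, y to its left, z up, the work surface at z = 0. Lengths are in m, angles in degrees, forces in N, time in s.
With the tool pointing down it reaches from about 0.325 to 0.75 m from the base axis. Payload 7.6 kg.
Tool frame: the origin (TCP) lies on the centre line of the jaws, within the pads' length; the fingertips stand 11 mm ahead of it and the grasp point (between the pads) lies 8 mm behind it; z points along the fingers, y is the line along which they close (so a half turn about z gives the same grasp; the last joint's range is limited). The gripper opens to 85 mm and grips with 20 to 120 N. Pads are 22 mm wide; open, the fingers measure 114 mm over their backs; the gripper's body (76 mm by 85 mm) begins 54 mm behind the grasp point. The pads swing forward as they close: fully open they stand 13 mm farther back than shut.
Start: joints at [67.592, 2.991, 80.254, -0, 96.75, -4.028], TCP at [0.166, 0.498, 0.242] pointing down, gripper open.
Joint ranges: [-166.34, 166.34], [-52.06, 124.39], [6.96, 135.62], [-60.46, 240.46], [14.63, 156.25], [-167.68, 167.68]. Speed limits (degrees/s): [147.25, 147.25, 172.46, 180, 180, 180].

## Interface

Orientations are given as a 3x3 rotation matrix whose columns are the frame's x, y, z axes.
In Python, from plant import ctrl gives the robot as it stands.
- The arm moves only by the shell command python3 -m jog 'ROWS'. ROWS is JSON, one flat list of numbers, 7 for each row, row after row: the shift along the world's x, y, z in m, then the turn, a rotation vector about the world's x, y, z in degrees, then the finger opening in m, from 0 to 0.0854. A call has 1 to 12 rows; each row shifts and turns the commanded pose from where the row before left it; what a row does not reach is not made up. A row lasts 1/8 s, in which the tool goes at most 62.5 mm and 10.7 degrees, less where a joint would pass 70% of its speed; a pose out of reach is approached as far as the arm can. A call is refused whole if a number of a shift passes 0.0625 or a number of a turn 10.7, either way. A call with a gripper value outside its range is refused whole. The fingers move at their own pace and stop on an object; the grip force is fixed at half the most. Time passes only in rows, so rows that do not move let the fingers close. It gives the time, the measured TCP pose, the force, the opening and the grip force at its end, in the units of the state.
- ctrl.get_obs(): the state, without advancing time (a new reading comes with each control period).
- ctrl.grab_frame(name): name is "scene" or "top"; returns the picture (420x560x3 uint8, blue, green, red); there is no depth.
- ctrl.calibration(name): a dict with "vertical_fov" (degrees; the focal length in pixels is half the picture's height over the tangent of half this angle, whatever the lens; pixels are square), "cx", "cy" (the principal point, pixels), "rvec" (rotation vector, rad) and "tvec" (3), from world to camera coordinates, as OpenCV has them. Camera axes: x right, y down, z forward; pixel columns grow to the right and rows downward; lengths in m; the calibration is good to about 2 mm. A picture is of the moment at which its call begins. calibration takes no time and is no camera call.
- ctrl.sign_off(): hands the job in; it is judged then, once.
The state is a dict: "time_s": time; "q": joint angles; "qd": joint speeds; "joint_efforts": joint torques, N m; "position": TCP position; "tcp_rot": TCP orientation; "wrist_force": force on the tool from outside, world axes, zero at the start; "ft_torque": the same for the moment, N m; "gripper_width": finger opening in m; "gripper_force": force on a finger pad.
Only numpy, scipy, OpenCV 4.12 (cv2) and the standard library are available. Lean on these libraries where they do the work, as an engineer would, in place of code of your own. Each camera call takes 0.05 s, during which the arm holds its last target. There are 200 camera calls.

## Task

The washed grinding balls are wedged in the neck of the sloping chute. Pull the push rod up out of its stand and with it nudge one of the two jammed balls back up the chute, again if they re-jam, so that they all run down onto the rail track, keeping the fingers off any ball still in the funnel. Stand the rod back in its stand, put every ball into the grinding jar, close the jar with its lid seated flat, and leave the other glassware and tools where they are.

Things in the scene. Friction and masses are not known exactly. Their poses are not given: they have to be found in the camera images.
- chute: fixed white plastic chute, a funnel draining through a neck onto a steel rail track. Origin on the table below the neck's upper end; +x runs (level) up the chute, balls roll by themselves towards -x, y across, z up. Its floor slopes 7 degrees: height over the table 62 mm + 0.123 x. Two balls side by side wedge in the funnel with their centres at x = about 34 mm, y = +-15 mm
- chute_neck (a point): on the funnel's floor, centre of the neck's upper end (chute x = 0); axes as the chute. Funnel: chute x = 0 to 174 mm, inner half-width 16.5 mm at x = 0, each wall spreading 22 degrees from the x axis, walls 24 mm high over the floor. Neck: x = -18 to 0 mm, 33 mm wide inside, same height. A ball (30 mm) passes freely when alone
- track_front (a point): where the centre of the foremost ball on the track rests against the 28 mm wide end stop, 54 mm over the table, 170 mm down the chute from the neck. Track: chute x = -184 to -18 mm, two 6 mm rails at y = +-10 mm, nothing higher beside them; balls queue on it in line, and when the foremost is taken the next rolls there by itself
- rod: the push rod's own frame, at the bottom end of the rod, z up along it
- rod_grip (a point): push rod: steel shaft 12 mm thick with a rounded lower end, and a white plastic handle 18 mm thick and 60 mm long at its top, 202 mm long overall, about 0.15 kg; this is the centre of the handle, 172 mm above the lower end. It stands loosely in the stand, 123 mm of it showing, leaning by up to 5 degrees
- rod_tip (a point): lower end of the push rod, on its axis; z along the rod towards the handle
- stand_mouth (a point): centre of the mouth of the fixed grey upright stand (tube 32 mm outside, 19 mm bore, on a 90 mm round foot), 95 mm over the table; the bore is 79 mm deep
- jar_rim (a point): centre of the open mouth of the fixed steel grinding jar, 94 mm over the table; outside diameter 100 mm, inside 88 mm, inner floor 74 mm below the rim; the jar sits in a grey cradle 124 mm square and 14 mm high. z up
- lid: the lid's own frame, centre of the underside of its plug, z up
- lid_knob (a point): jar lid, loose on the table: steel disc 104 mm across and 8 mm thick with a plug 80 mm across and 6 mm deep under it and a black round knob 22 mm thick and 26 mm high on top, 0.25 kg; this is the centre of the knob, 28 mm above the plug's underside
- lid_seat (a point): centre of the underside of the lid's disc, 22 mm below the centre of the knob; it lies on the centre of the jar's rim when the lid is seated
- ball1_center (a point): polished steel grinding ball, 30 mm across, 0.11 kg; its centre. One of the two wedged side by side in the funnel
- ball2_center (a point): polished steel grinding ball, 30 mm across, 0.11 kg; its centre. One of the two wedged side by side in the funnel
- ball3_center (a point): polished steel grinding ball, 30 mm across, 0.11 kg; its centre. In the funnel just behind the wedged pair
- ball4_center (a point): polished steel grinding ball, 30 mm across, 0.11 kg; its centre. In the funnel just behind the wedged pair; may be absent
- ball5_center (a point): polished steel grinding ball, 30 mm across, 0.11 kg; its centre. In the funnel just behind the wedged pair; may be absent
- ball6_center (a point): polished steel grinding ball, 30 mm across, 0.11 kg; its centre. Has already run down and starts foremost on the track; may be absent
- beaker: glass beaker 72 mm across and 85 mm high, a loose bystander to be left alone; centre of its underside
- amber: small amber jar, 44 mm across, 75 mm high, a loose bystander to be left alone; centre of its underside
- spatula: steel spatula lying down, 180 mm long, a loose bystander to be left alone; centre of its underside
- weight: brass weight 32 mm across, 46 mm high, a loose bystander to be left alone; centre of its underside
- vial: small glass vial with a white cap, 28 mm across, 45 mm high, a loose bystander to be left alone; centre of its underside
- dish: shallow glass dish 90 mm across, 18 mm high, a loose bystander to be left alone; centre of its underside
Things that resemble listed ones, but are neither listed nor needed, are in the scene too. What is shaped like the part that bears ball1_center but orange or purple is not meant.

How it is judged (in metres and radians):
On the way, in this order (a step that is already met when the one before it is completed fails the run):
1. the push rod is pulled up out of its stand (z of rod_tip in the frame of stand_mouth above 0.01 m), for 0.2 s.
2. with the rod, one of the two wedged balls is pushed back up the chute by at least 4 mm (((x of ball1_center in the frame of chute above 0.0385 m and contact force between rod and ball1 above 0.02 N) or (x of ball2_center in the frame of chute above 0.0385 m and contact force between rod and ball2 above 0.02 N))), for 0.05 s.
3. every ball has run out of the funnel through the neck (or is already in the jar) ((x of ball1_center in the frame of chute below -0.01 m or (horizontal distance between ball1_center and jar_rim below 0.045 m and z of ball1_center in the frame of jar_rim below 0 m)) and (x of ball2_center in the frame of chute below -0.01 m or (horizontal distance between ball2_center and jar_rim below 0.045 m and z of ball2_center in the frame of jar_rim below 0 m)) and (x of ball3_center in the frame of chute below -0.01 m or (horizontal distance between ball3_center and jar_rim below 0.045 m and z of ball3_center in the frame of jar_rim below 0 m)) and (x of ball4_center in the frame of chute below -0.01 m or (horizontal distance between ball4_center and jar_rim below 0.045 m and z of ball4_center in the frame of jar_rim below 0 m)) and (x of ball5_center in the frame of chute below -0.01 m or (horizontal distance between ball5_center and jar_rim below 0.045 m and z of ball5_center in the frame of jar_rim below 0 m)) and (x of ball6_center in the frame of chute below -0.01 m or (horizontal distance between ball6_center and jar_rim below 0.045 m and z of ball6_center in the frame of jar_rim below 0 m))), for 0.2 s.
At the end, for the whole second after the job is handed in: every ball is in the jar (below its rim); the lid is seated: the centre of its disc's underside within 8 mm of the rim's centre and tilted less than 0.06 rad, at rest; the rod stands in its stand, its lower end at least 65 mm down the bore and tilted less than 0.15 rad, at rest (horizontal distance between each of ball1_center, ball2_center, ball3_center, ball4_center, ball5_center, ball6_center and jar_rim below 0.045 m and z of each of ball1_center, ball2_center, ball3_center, ball4_center, ball5_center, ball6_center in the frame of jar_rim below 0 m and distance between lid_seat and jar_rim below 0.008 m and angle between lid_seat's own z axis and vertical below 0.06 rad and linear speed of lid below 0.03 m/s and horizontal distance between rod_tip and stand_mouth below 0.01 m and z of rod_tip in the frame of stand_mouth below -0.065 m and angle between rod_tip's own z axis and vertical below 0.15 rad and linear speed of rod below 0.05 m/s); the robot touches nothing.
It fails at once if the fingers touch a ball that is still in the funnel ((x of ball1_center in the frame of chute above 0.005 m and horizontal distance between ball1_center and chute_neck below 0.17 m and height (world z) of ball1_center below 0.14 m and contact force between the fingers and ball1 above 0.5 N) or (x of ball2_center in the frame of chute above 0.005 m and horizontal distance between ball2_center and chute_neck below 0.17 m and height (world z) of ball2_center below 0.14 m and contact force between the fingers and ball2 above 0.5 N) or (x of ball3_center in the frame of chute above 0.005 m and horizontal distance between ball3_center and chute_neck below 0.17 m and height (world z) of ball3_center below 0.14 m and contact force between the fingers and ball3 above 0.5 N) or (x of ball4_center in the frame of chute above 0.005 m and horizontal distance between ball4_center and chute_neck below 0.17 m and height (world z) of ball4_center below 0.14 m and contact force between the fingers and ball4 above 0.5 N) or (x of ball5_center in the frame of chute above 0.005 m and horizontal distance between ball5_center and chute_neck below 0.17 m and height (world z) of ball5_center below 0.14 m and contact force between the fingers and ball5 above 0.5 N) or (x of ball6_center in the frame of chute above 0.005 m and horizontal distance between ball6_center and chute_neck below 0.17 m and height (world z) of ball6_center below 0.14 m and contact force between the fingers and ball6 above 0.5 N)).
It fails at once if other glassware or a tool is shifted by more than 30 mm (distance of any of beaker, amber, spatula, weight, vial, dish from where it was at the start of the episode above 0.03 m).
Of ball4, ball5, ball6 only 1 to 3 are there at a start; the rules pass over those that are not, and their reading is None.
At some moment in a run one of lid may be knocked a few centimetres aside while the robot is not near it.
It also fails if it takes over 210 s, if anything falls off the work surface, if the arm or the gripper's body presses on something with over 40 N, if the wrist force passes 120 N, or if a joint passes its speed limit or range.

## Working session

There is one attempt and no reset: what is moved stays moved. The work goes in short steps, Python scripts to look and compute and a shell command to move; the robot and the scene stay as the last step left them, time stands still between calls to the robot, and variables do not carry over. Pictures are saved under pics/ and viewed, at most 14 in all, crops included, and the job is handed in when it is done.

```bash
ls; mkdir -p pics
cat > h.py <<'E'
import numpy as np,cv2
from plant import ctrl
def cam(n):
    c=ctrl.calibration(n);f=210/np.tan(np.radians(c['vertical_fov'])/2)
    K=np.array([[f,0,c['cx']],[0,f,c['cy']],[0,0,1]]);R=cv2.Rodrigues(np.array(c['rvec'],float))[0]
    return K,R,np.array(c['tvec'],float).ravel()
def ray(n,u,v,z):
    K,R,t=cam(n);d=R.T@np.linalg.solve(K,[u,v,1]);o=-R.T@t
    return o+d*(z-o[2])/d[2]
def proj(n,P):
    K,R,t=cam(n);p=K@(R@np.array(P,float)+t);return p[:2]/p[2]
def tri(uv1,uv2):
    A=[];b=[]
    for n,(u,v) in (('scene',uv1),('top',uv2)):
        K,R,t=cam(n);d=R.T@np.linalg.solve(K,[u,v,1]);d/=np.linalg.norm(d);o=-R.T@t
        M=np.eye(3)-np.outer(d,d);A.append(M);b.append(M@o)
    return np.linalg.lstsq(np.vstack(A),np.hstack(b),rcond=None)[0]
E
python3 - <<'E'
from h import *
for n in('scene','top'):
    im=ctrl.grab_frame(n);cv2.imwrite(f'pics/{n}0.png',im)
    K,R,t=cam(n);print(n,K[0],-R.T@t,R[2],ctrl.calibration(n))
print(ctrl.get_obs())
E
```

```text
pics
scene [414.2012552    0.         274.81411757] [1.1955239  0.02265425 0.83107609] [-0.68443525 -0.00225642 -0.72907016] {'vertical_fov': 53.77000864641228, 'cx': 274.81411757340624, 'cy': 213.1699938660853, 'rvec': array([ 1.78033446,  1.78229469, -0.7070536 ]), 'tvec': array([-0.01937789, -0.30280782,  1.42422259])}
top [539.80622956   0.         279.38161281] [0.39309519 0.04771026 1.46834253] [ 0.11748586 -0.02664275 -0.9927171 ] {'vertical_fov': 42.5149055324882, 'cx': 279.38161280903404, 'cy': 207.9396683662261, 'rvec': array([ 2.17090292, -2.17513933,  0.15707302]), 'tvec': array([0.01028754, 0.56293779, 1.41273674])}
{'time_s': 0.1, 'q': array([ 6.75909463e+01,  3.02509170e+00,  8.03062586e+01, -4.84015381e-04,
        9.67479589e+01, -4.02938244e+00]), 'qd': array([ 0.05406937,  0.01219919, -0.12606971,  0.02330535, -0.13797378,
        0.0940092 ]), 'joint_efforts': array([ 1.23607642e-03, -3.82583356e+01, -3.60982919e+01, -1.12445762e-04,
        4.80793737e-03, -3.27759217e-06]), 'position': array([0.16544065, 0.49799862, 0.2415514 ]), 'tcp_rot': array([[-9.48987611e-01,  3.15312930e-01, -5.19926411e-04],
       [ 3.15313346e-01,  9.48986748e-01, -1.28287672e-03],
       [ 8.88956561e-05, -1.38137385e-03, -9.99999042e-01]]), 'wrist_force': array([-0.16022558, -0.27297061,  0.11619933]), 'ft_torque': array([ 0.0403337 ,  0.03043823, -0.01666196]), 'gripper_force': 0.0, 'gripper_width': 0.08563243876684498}
```

View pics/scene0.png

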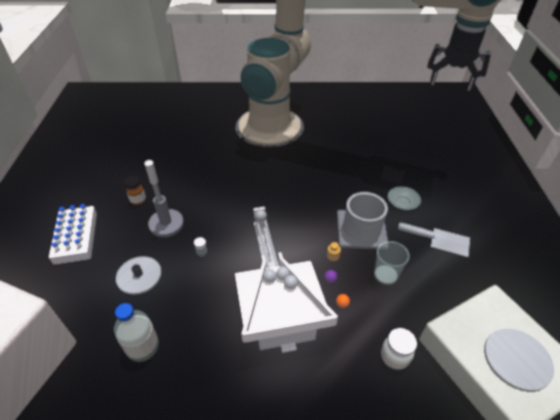

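View pics/top0.png

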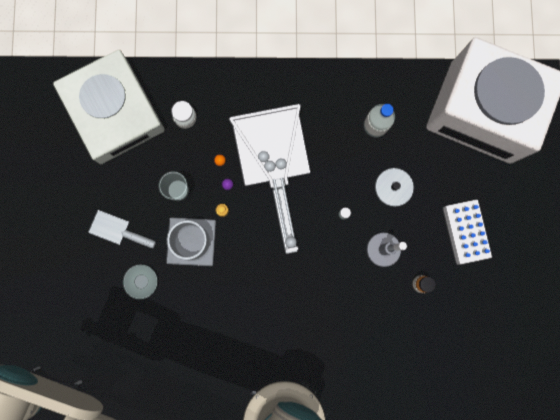

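The scene shows the rod in its stand at about (157,200), the lid at (138,273), the jar at (366,215), and the chute with the jam at (280,273). The top view shows the same things: stand (385,249), lid (395,187), jar (187,240), balls (264,157), (270,166), (281,164) and one on the track at (291,242). Orange (220,160) and purple (227,184) balls are decoys. I'll enlarge the parts that matter.

Run:
```python
from h import *
s=cv2.imread('pics/scene0.png');t=cv2.imread('pics/top0.png')
def c(im,u,v,w,h,k):return cv2.resize(im[v:v+h,u:u+w],None,fx=k,fy=k,interpolation=cv2.INTER_CUBIC)
a=np.hstack([c(t,225,100,90,155,3),]);a=c(t,225,100,100,150,4) # 400x600
b=c(s,225,195,100,150,4)
cv2.imwrite('pics/c1.png',np.hstack([a,b]))
a=c(t,355,165,100,100,4);b=c(s,110,150,100,150,4)
d=c(t,160,205,67,33*2+1,6)[:200*2]
m=np.zeros((600,800,3),np.uint8);m[:400,:400]=a;m[:, 400:]=b;m[400:,:400]=c(t,150,210,100,50,4)
cv2.imwrite('pics/c2.png',m)
```

```text
(no output)
```

View pics/c1.png

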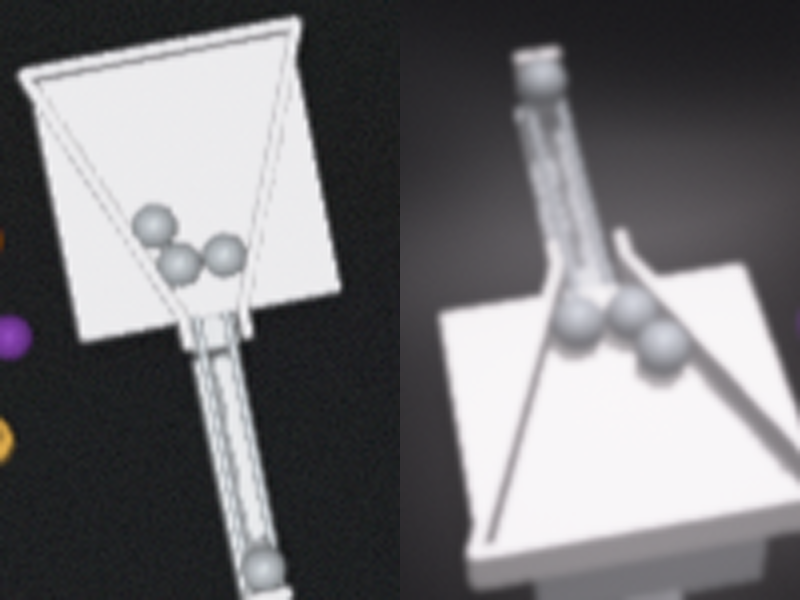

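View pics/c2.png

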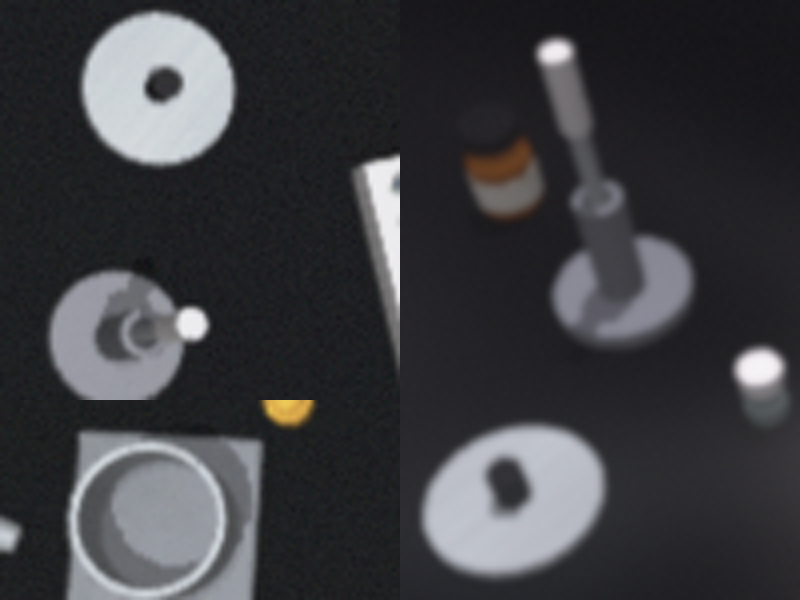

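Four balls are present. The wedged pair is at top (270,166) and (281,164), a third sits behind at (264,156.5), and ball6 is on the track at (291,241.5). The grey steel balls are the real ones; purple (227,184), orange (220,160) and the amber octagon at (222,210) are not. The black-knobbed disc at (395,187) is the only lid.

Run:
```python
from h import *
np.set_printoptions(precision=4,suppress=True)
P={}
for k,s,t in [('track',(260.5,215),(291,241.5)),('bR',(269.5,274.5),(281.2,163.8)),('bL',(283,272),(270,166)),('b3',(290.5,281.5),(263.7,156.5)),('rodtop',(148.75,162.5),(403,246)),('mouth',(159.5,199.2),(391.2,248.7))]:
    P[k]=tri(s,t);print(k,P[k])
rk=lambda k,z,u,v:print(k,z,ray('top',u,v,z))
rk('track',.054,291,241.5);rk('bR',.0815,281.2,163.8);rk('bL',.0815,270,166);rk('b3',.083,263.7,156.5)
rk('mouth',.095,391.2,248.7);rk('lid',.014,394.5,187);rk('knob',.04,395.7,186);rk('jar',.094,187,240)
for n in ('scene','top'):
  im=cv2.imread(f'pics/{n}0.png');print(n)
  g=cv2.cvtColor(im,cv2.COLOR_BGR2GRAY)
  x0,y0,x1,y1=(105,245,170,300) if n=='scene' else (370,163,420,212)
  m=np.zeros_like(g);m[y0:y1,x0:x1]=(g[y0:y1,x0:x1]>90)*255
  cs=cv2.findContours(m,0,2)[0];c=max(cs,key=cv2.contourArea);e=cv2.fitEllipse(c);print(e,ray(n,*e[0],.012))
# chute from midpoint/ track
m=(ray('top',281.2,163.8,.0815)+ray('top',270,166,.0815))/2
tf=ray('top',291,241.5,.054);d=m-tf;print(d,np.hypot(*d[:2]),np.degrees(np.arctan2(d[1],d[0])))
```

```text
track [ 0.4719 -0.0184  0.0535]
bR [0.6738 0.0072 0.0796]
bL [0.6678 0.0366 0.0805]
b3 [0.6929 0.0527 0.0811]
rodtop [ 0.4518 -0.2738  0.2109]
mouth [ 0.4507 -0.2741  0.0895]
track 0.054 [ 0.4719 -0.0204  0.054 ]
bR 0.0815 [0.6734 0.0053 0.0815]
bL 0.0815 [0.6675 0.0346 0.0815]
b3 0.083 [0.6924 0.051  0.083 ]
mouth 0.095 [ 0.4507 -0.2745  0.095 ]
lid 0.014 [ 0.6229 -0.3073  0.014 ]
knob 0.04 [ 0.6215 -0.3043  0.04  ]
jar 0.094 [0.474  0.2454 0.094 ]
scene
((137.83694458007812, 274.6111145019531), (35.41722106933594, 47.1834602355957), 66.75971984863281) [ 0.6274 -0.3059  0.012 ]
top
((394.0797119140625, 186.7703399658203), (37.19288635253906, 38.1099853515625), 131.96400451660156) [ 0.6239 -0.3066  0.012 ]
[0.1986 0.0404 0.0275] 0.20262961120494946 11.492764472236388
```

```bash
python3 -m jog '[0.045,-0.04,0.012,0,0,-10,0.085, 0.045,-0.04,0.012,0,0,-10,0.085, 0.045,-0.04,0.012,0,0,-10,0.085, 0.045,-0.04,0.012,0,0,-10,0.085, 0.045,-0.04,0.012,0,0,-10,0.085, 0.006,-0.057,0,0,0,-10,0.085, 0.006,-0.057,0,0,0,0,0.085, 0.006,-0.057,0,0,0,0,0.085, 0.006,-0.057,0,0,0,0,0.085, 0.006,-0.057,0,0,0,0,0.085, 0.006,-0.057,0,0,0,0,0.085, 0.006,-0.057,0,0,0,0,0.085]'
python3 -m jog '[0.006,-0.057,0,0,0,0,0.085, 0.006,-0.057,0,0,0,0,0.085, 0.004,-0.04,0,0,0,0,0.085, 0,0,0,0,0,0,0.085]'
```

```text
time_s: 1.6
position: [0.4322, -0.1026, 0.3021]
tcp_rot: [[-0.201, 0.98, -0.0], [0.98, 0.201, 0.0], [0.0, -0.0, -1.0]]
wrist_force: [0.2, -1.1, -0.0]
gripper_width: 0.0849
gripper_force: 0.0
time_s: 2.1
position: [0.448, -0.2569, 0.3009]
tcp_rot: [[-0.198, 0.98, -0.002], [0.98, 0.198, 0.001], [0.002, -0.002, -1.0]]
wrist_force: [0.4, 0.8, -0.2]
gripper_width: 0.0852
gripper_force: 0.0
```

```bash
python3 -m jog '[0.0035,-0.017,0,0,0,0,0.085, 0,0,-0.03,0,0,0,0.085, 0,0,0,0,0,0,0.085]'
python3 - <<'E'
from h import *
a=ctrl.grab_frame('scene');b=ctrl.grab_frame('top')
c=lambda im,u,v:cv2.resize(im[v:v+100,u:u+66],None,fx=6,fy=6,interpolation=2)
cv2.imwrite('pics/r1.png',np.hstack([c(a,125,110),c(b,370,200)]))
E
```

```text
time_s: 2.48
position: [0.4516, -0.271, 0.2701]
tcp_rot: [[-0.202, 0.979, -0.004], [0.979, 0.202, 0.003], [0.003, -0.003, -1.0]]
wrist_force: [0.2, 1.2, -0.4]
gripper_width: 0.085
gripper_force: 0.0
```

View pics/r1.png

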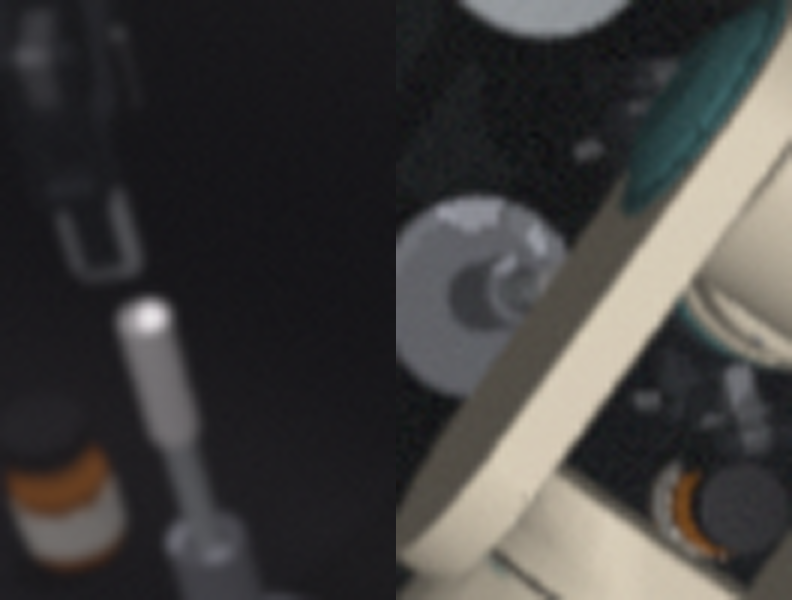

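The crop shows the open fingers above the rod top at scene (149,163), with nothing obstructing.

```bash
python3 - <<'E'
from h import *
print(proj('scene',[.4515,-.274,.218]),proj('top',[.4515,-.274,.218]),proj('scene',[.4507,-.2745,.095]))
print(ray('scene',148.75,162.5,.218),ray('top',403,246,.218))
E
python3 -m jog '[0,0,-0.045,0,0,0,0.085, 0,0,-0.043,0,0,0,0.085, 0,0,0,0,0,0,0.085, 0,0,0,0,0,0,0.0, 0,0,0,0,0,0,0.0, 0,0,0,0,0,0,0.0, 0,0,0,0,0,0,0.0]'
```

```text
[147.34789486 159.97245933] [403.24973548 246.10144262] [158.20697285 197.6266857 ]
[ 0.46054857 -0.26885707  0.218     ] [ 0.45173714 -0.2734221   0.218     ]
time_s: 3.45
position: [0.4523, -0.272, 0.1852]
tcp_rot: [[-0.201, 0.98, 0.001], [0.98, 0.201, -0.001], [-0.001, 0.001, -1.0]]
wrist_force: [0.3, -0.6, 2.9]
gripper_width: 0.0167
gripper_force: 58.3
```

```bash
python3 -m jog '[0,0,0.04,0,0,0,0, 0,0,0.05,0,0,0,0, 0,0,0.04,0,0,0,0, 0,0,0,0,0,0,0, 0.03,0.044,0,0,0,0,0, 0.03,0.044,0,0,0,0,0, 0.03,0.044,0,0,0,0,0, 0.03,0.044,0,0,0,0,0, 0.03,0.044,0,0,0,0,0, 0.03,0.044,0,0,0,0,0, 0,0,0,0,0,0,0, 0,0,0,0,0,0,0]'
python3 - <<'E'
from h import *
a=ctrl.grab_frame('scene');b=ctrl.grab_frame('top');p=ctrl.get_obs()['position'];print(p)
for d in(.169,.1,.05):print(proj('scene',p-[0,0,d]),proj('top',p-[0,0,d]))
c=lambda im,u,v:cv2.resize(im[v:v+150,u:u+100],None,fx=4,fy=4,interpolation=2)
cv2.imwrite('pics/r2.png',np.hstack([c(a,225,170),c(b,225,100)]))
E
```

```text
time_s: 4.95
position: [0.6318, -0.008, 0.3128]
tcp_rot: [[-0.201, 0.979, -0.002], [0.979, 0.201, -0.0], [0.0, -0.002, -1.0]]
wrist_force: [0.0, -0.4, -2.1]
gripper_width: 0.0167
gripper_force: 59.0
[ 0.63157916 -0.00885588  0.31406988]
[261.01553581 240.44945517] [287.72380179 175.25857736]
[260.13371296 218.68976962] [288.94391887 170.06783392]
[259.42536328 201.21067347] [289.9133224  165.94370098]
```

View pics/r2.png

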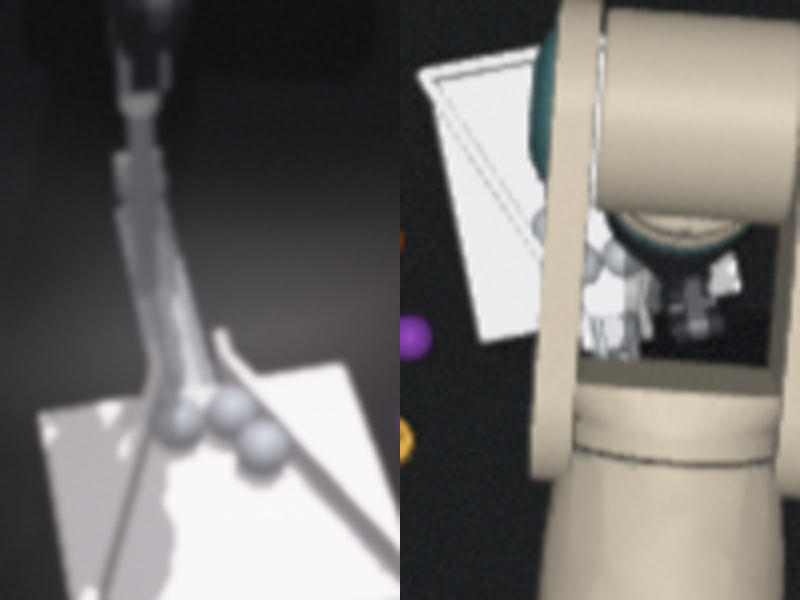

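```bash
python3 -m jog '[0.0127,0.015,0,0,0,0,0, 0,0,0,0,0,0,0, 0,0,-0.04,0,0,0,0, 0,0,-0.02,0,0,0,0, 0,0,-0.01,0,0,0,0, 0,0,0,0,0,0,0]'
python3 - <<'E'
from h import *
a=ctrl.grab_frame('scene');p=ctrl.get_obs()['position'];print(p,proj('scene',p-[0,0,.169]))
c=lambda im,u,v:cv2.resize(im[v:v+100,u:u+100],None,fx=6,fy=6,interpolation=2)
cv2.imwrite('pics/r3.png',c(a,225,210))
E
```

```text
time_s: 5.8
position: [0.6444, 0.0066, 0.2444]
tcp_rot: [[-0.201, 0.98, -0.0], [0.98, 0.201, -0.0], [-0.0, -0.0, -1.0]]
wrist_force: [-0.9, -0.4, -0.2]
gripper_width: 0.0166
gripper_force: 59.1
[0.64475642 0.00674912 0.24536951] [268.63315101 264.53987974]
```

View pics/r3.png

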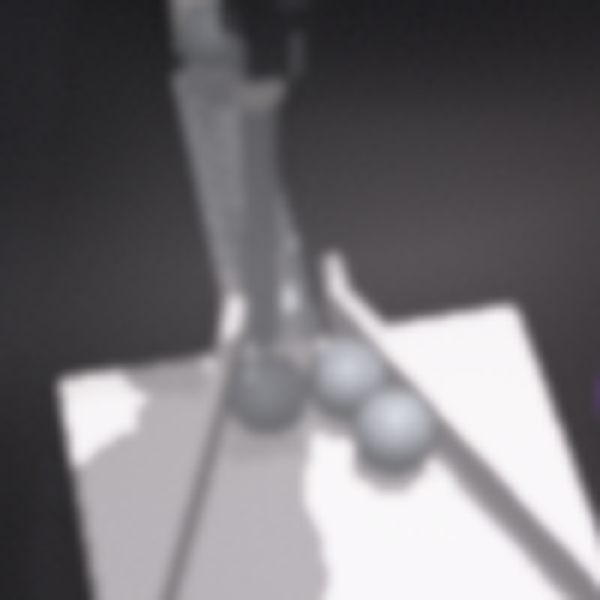

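The rod tip stands just below the right wedged ball (crop (268,390), rod at x≈262). Pushing up along the right wall.

```bash
python3 -m jog '[0.006,-0.001,0.0007,0,0,0,0, 0.006,-0.001,0.0007,0,0,0,0, 0.006,-0.001,0.0007,0,0,0,0, 0.006,-0.0012,0.0007,0,0,0,0, 0.006,-0.0012,0.0007,0,0,0,0, 0.006,-0.0012,0.0007,0,0,0,0, 0.006,-0.0012,0.0007,0,0,0,0, 0.005,-0.0012,0.0007,0,0,0,0, 0,0,0,0,0,0,0, 0,0,0,0,0,0,0, 0,0,0,0,0,0,0, 0,0,0,0,0,0,0]'
python3 - <<'E'
from h import *
a=ctrl.grab_frame('scene');p=ctrl.get_obs()['position'];print(p,proj('scene',p-[0,0,.169]))
c=lambda im,u,v:cv2.resize(im[v:v+100,u:u+100],None,fx=6,fy=6,interpolation=2)
cv2.imwrite('pics/r4.png',c(a,225,210))
E
```

```text
time_s: 7.35
position: [0.6917, -0.0017, 0.25]
tcp_rot: [[-0.201, 0.979, 0.0], [0.979, 0.201, 0.0], [-0.0, 0.0, -1.0]]
wrist_force: [-0.5, -0.1, -1.2]
gripper_width: 0.0166
gripper_force: 59.1
[ 0.69167914 -0.00172619  0.25003698] [264.41020326 280.99039101]
```

View pics/r4.png

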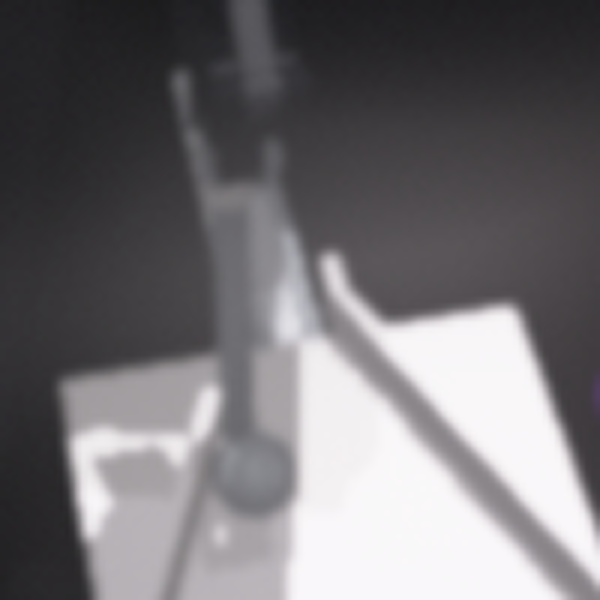

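Only the pushed ball is left in the funnel, at crop (255,472). The other two have run through, so I'll lift the rod and carry it to the stand.

```bash
python3 -m jog '[0,0,0.035,0,0,0,0, 0,0,0.03,0,0,0,0, 0,0,0,0,0,0,0, -0.034,-0.0386,0,0,0,0,0, -0.034,-0.0386,0,0,0,0,0, -0.034,-0.0386,0,0,0,0,0, -0.034,-0.0386,0,0,0,0,0, -0.034,-0.0386,0,0,0,0,0, -0.034,-0.0386,0,0,0,0,0, -0.0354,-0.0387,0,0,0,0,0, 0,0,0,0,0,0,0, 0,0,0,0,0,0,0]'
python3 - <<'E'
from h import *
a=ctrl.grab_frame('scene');p=ctrl.get_obs()['position'];print(p)
b=ctrl.grab_frame('top')
for d in(.169,.1,.05):print(proj('scene',p-[0,0,d]),proj('top',p-[0,0,d]))
c=lambda im,u,v,w:cv2.resize(im[v:v+150,u:u+w],None,fx=4,fy=4,interpolation=2)
cv2.imwrite('pics/r5.png',np.hstack([c(a,125,120,70),c(a,225,190,60),c(b,360,160,70)]))
E
```

```text
time_s: 8.9
position: [0.4522, -0.2717, 0.3136]
tcp_rot: [[-0.201, 0.98, -0.001], [0.98, 0.201, 0.001], [0.001, -0.001, -1.0]]
wrist_force: [0.8, 0.1, -0.4]
gripper_width: 0.0164
gripper_force: 59.4
[ 0.45262961 -0.27137451  0.31384819]
[155.10576107 183.62454328] [394.62532518 247.05124822]
[148.78232333 161.68020511] [401.66636678 245.70388014]
[143.7692568  144.28327139] [407.26620251 244.63230006]
```

View pics/r5.png

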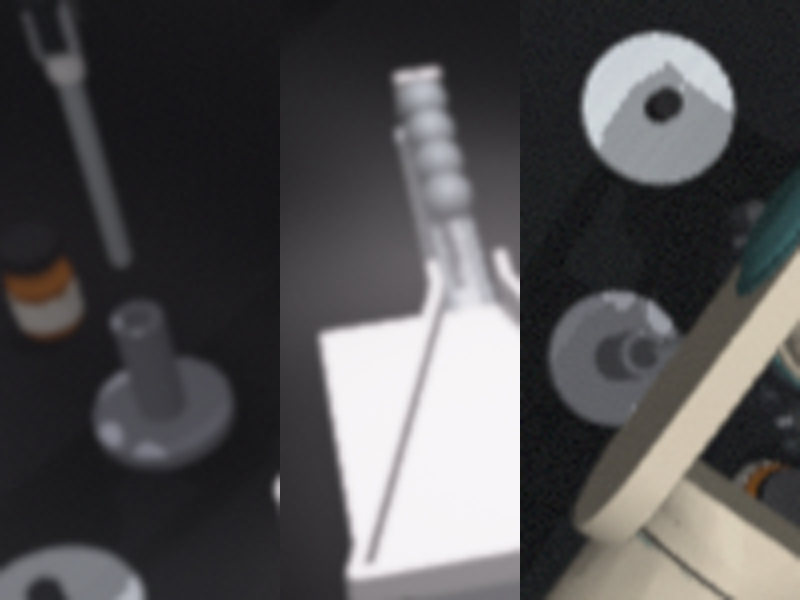

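All four balls are queued on the track. The rod tip (scene (155,185.5)) is above the stand mouth (159,199.5), in line along the vertical. Inserting.

```bash
python3 -m jog '[-0.0005,0,-0.03,0,0,0,0, 0,0,-0.025,0,0,0,0, 0,0,-0.02,0,0,0,0]'; python3 -m jog '[0,0,-0.025,0,0,0,0, 0,0,-0.023,0,0,0,0, 0,0,0,0,0,0,0, 0,0,0,0,0,0,0]'
```

```text
time_s: 9.38
position: [0.4524, -0.2709, 0.2382]
tcp_rot: [[-0.203, 0.979, -0.001], [0.979, 0.203, 0.001], [0.001, -0.001, -1.0]]
wrist_force: [0.3, -0.5, -1.3]
gripper_width: 0.0165
gripper_force: 59.4
time_s: 9.88
position: [0.4525, -0.2718, 0.1929]
tcp_rot: [[-0.202, 0.979, 0.001], [0.979, 0.202, -0.001], [-0.001, 0.001, -1.0]]
wrist_force: [0.5, -0.2, -1.0]
gripper_width: 0.0166
gripper_force: 59.3
```

```bash
python3 -m jog '[0,0,-0.006,0,0,0,0, 0,0,0,0,0,0,0, 0,0,0,0,0,0,0.085, 0,0,0,0,0,0,0.085, 0,0,0,0,0,0,0.085, 0,0,0,0,0,0,0.085, 0,0,0.04,0,0,0,0.085, 0,0,0.05,0,0,0,0.085, 0,0,0,0,0,0,0.085]'
python3 - <<'E'
from h import *
a=ctrl.grab_frame('scene')
c=lambda im,u,v,w:cv2.resize(im[v:v+150,u:u+w],None,fx=4,fy=4,interpolation=2)
cv2.imwrite('pics/r6.png',np.hstack([c(a,115,140,90),c(a,225,190,60)]))
E
```

```text
time_s: 11.0
position: [0.4529, -0.2729, 0.2809]
tcp_rot: [[-0.201, 0.979, 0.007], [0.979, 0.201, -0.005], [-0.006, 0.006, -1.0]]
wrist_force: [-0.3, -0.4, -1.0]
gripper_width: 0.0852
gripper_force: 0.0
```

View pics/r6.png

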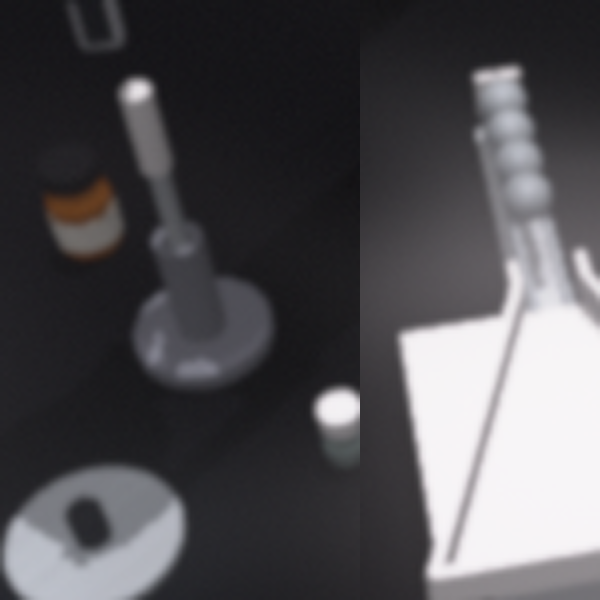

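The rod is back in its stand, as at the start (top at scene (149,162)), and the four balls are queued with the foremost at (260,215). Next, over the track front with the jaws turned across the rails.

```bash
python3 -m jog '[0.002,0.028,0,0,0,10,0.085, 0.002,0.028,-0.015,0,0,10,0.085, 0.002,0.028,-0.015,0,0,10,0.07, 0.002,0.028,-0.015,0,0,10,0.07, 0.002,0.028,-0.015,0,0,10,0.07, 0.002,0.028,-0.015,0,0,10,0.07, 0.002,0.028,-0.015,0,0,10,0.07, 0.002,0.028,-0.015,0,0,10,0.07, 0.003,0.0293,-0.015,0,0,10,0.06, 0,0,0,0,0,0,0.06, 0,0,0,0,0,0,0.06]'
```

```text
time_s: 12.42
position: [0.4706, -0.0192, 0.1555]
tcp_rot: [[-0.98, -0.199, -0.001], [-0.199, 0.98, -0.0], [0.001, 0.0, -1.0]]
wrist_force: [0.2, -0.6, -0.5]
gripper_width: 0.0603
gripper_force: 0.0
```

```bash
python3 -m jog '[0.0015,0,-0.05,0,0,0,0.06, 0,0,-0.04,0,0,0,0.06, 0,0,-0.018,0,0,0,0.06, 0,0,0,0,0,0,0.06, 0,0,0,0,0,0,0, 0,0,0,0,0,0,0, 0,0,0,0,0,0,0]'
```

```text
time_s: 13.3
position: [0.4731, -0.0178, 0.0498]
tcp_rot: [[-0.98, -0.201, 0.002], [-0.201, 0.98, 0.002], [-0.002, 0.002, -1.0]]
wrist_force: [-2.8, 5.4, 6.7]
gripper_width: 0.0274
gripper_force: 58.5
```

```bash
python3 -m jog '[0,0,0.04,0,0,0,0, 0,0,0.05,0,0,0,0, 0,0.052,0,0,0,0,0, 0,0.053,0,0,0,0,0, 0,0.053,0,0,0,0,0, 0,0.053,0,0,0,0,0, 0,0.053,0,0,0,0,0, 0,0,0,0,0,0,0]'
python3 - <<'E'
from h import *
a=ctrl.grab_frame('scene');b=ctrl.grab_frame('top');print(ctrl.get_obs()['gripper_width'])
p=ctrl.get_obs()['position'];print(proj('scene',p+[0,0,.008]))
c=lambda im,u,v,w:cv2.resize(im[v:v+120,u:u+w],None,fx=4.5,fy=4.5,interpolation=2)
cv2.imwrite('pics/r7.png',np.hstack([c(a,320,150,90),c(a,235,180,50)]))
E
```

```text
time_s: 14.3
position: [0.472, 0.2483, 0.1387]
tcp_rot: [[-0.979, -0.206, 0.001], [-0.206, 0.979, 0.001], [-0.001, 0.001, -1.0]]
wrist_force: [0.1, -0.5, -1.2]
gripper_width: 0.0272
gripper_force: 60.8
0.026873725879139783
[368.60025462 188.74849134]
```

View pics/r7.png

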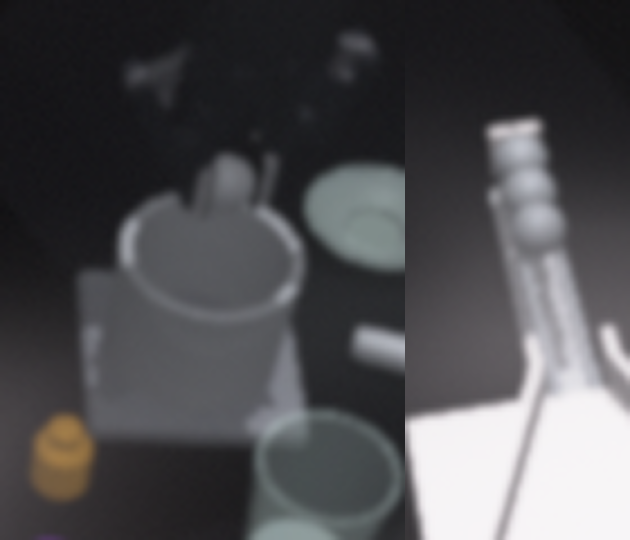

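The ball is held at scene (371.5,189.5) above the jar mouth (centre about (367,207)). Three balls are left on the track, the next one at the stop.

```bash
python3 -m jog '[0.001,-0.003,-0.045,0,0,0,0, 0,0,0,0,0,0,0, 0,0,0,0,0,0,0.045, 0,0,0,0,0,0,0.045, 0,0,0.045,0,0,0,0.045, 0,-0.051,0,0,0,0,0.06, 0,-0.053,0,0,0,0,0.06, 0,-0.053,0,0,0,0,0.06, 0,-0.053,0,0,0,0,0.06, 0,-0.053,0,0,0,0,0.06, 0,0,0,0,0,0,0.06, 0,0,0,0,0,0,0.06]'
```

```text
time_s: 15.9
position: [0.4737, -0.0205, 0.1389]
tcp_rot: [[-0.98, -0.201, 0.002], [-0.201, 0.98, 0.0], [-0.002, -0.0, -1.0]]
wrist_force: [-0.1, -0.5, 1.0]
gripper_width: 0.0603
gripper_force: 0.0
```

```bash
python3 -m jog '[-0.001,0.003,-0.05,0,0,0,0.06, 0,0,-0.042,0,0,0,0.06, 0,0,0,0,0,0,0.06, 0,0,0,0,0,0,0, 0,0,0,0,0,0,0, 0,0,0,0,0,0,0, 0,0,0.04,0,0,0,0, 0,0,0.05,0,0,0,0, 0,0,0,0,0,0,0]'
```

```text
time_s: 17.02
position: [0.4749, -0.0181, 0.1414]
tcp_rot: [[-0.979, -0.201, 0.01], [-0.201, 0.98, -0.001], [-0.01, -0.003, -1.0]]
wrist_force: [0.6, -0.3, -0.8]
gripper_width: 0.0269
gripper_force: 60.8
```

```bash
python3 -m jog '[0,0.052,0.002,0,0,0,0, 0,0.053,0,0,0,0,0, 0,0.053,0,0,0,0,0, 0,0.053,0,0,0,0,0, 0,0.052,0,0,0,0,0, 0.001,0,-0.03,0,0,0,0, 0,0,-0.015,0,0,0,0, 0,0,0,0,0,0,0, 0,0,0,0,0,0,0.045, 0,0,0,0,0,0,0.045, 0,0,0.045,0,0,0,0.045]'
python3 - <<'E'
from h import *
a=ctrl.grab_frame('scene');b=ctrl.grab_frame('top')
c=lambda im,u,v,w:cv2.resize(im[v:v+120,u:u+w],None,fx=4.5,fy=4.5,interpolation=2)
cv2.imwrite('pics/r8.png',np.hstack([c(a,330,150,70),c(a,240,180,40),c(b,155,190,60)]))
E
```

```text
time_s: 18.4
position: [0.4718, 0.2443, 0.1358]
tcp_rot: [[-0.98, -0.201, -0.006], [-0.201, 0.98, -0.002], [0.006, -0.001, -1.0]]
wrist_force: [0.6, -0.4, -0.4]
gripper_width: 0.0446
gripper_force: 0.0
```

View pics/r8.png

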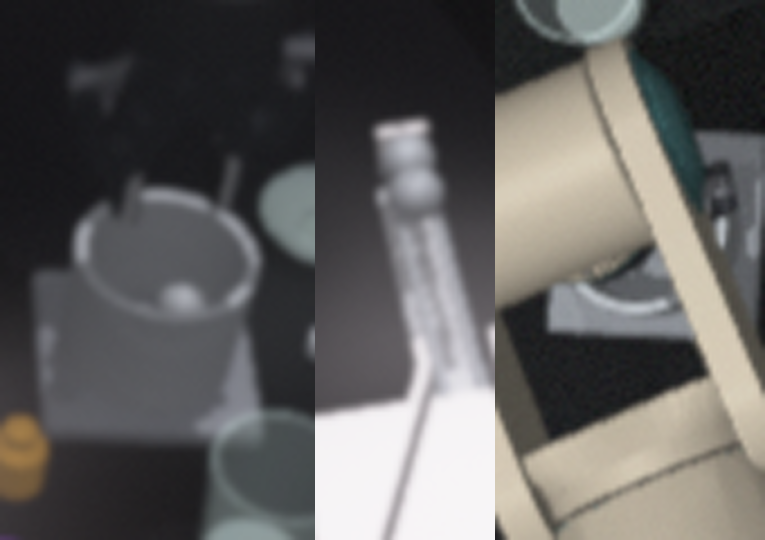

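A ball shows in the jar at crop (182,297), and two are left on the track. The cycle works, so I'll repeat it.

```bash
python3 -m jog '[0,-0.051,0,0,0,0,0.06, 0,-0.053,0,0,0,0,0.06, 0,-0.053,0,0,0,0,0.06, 0,-0.053,0,0,0,0,0.06, 0,-0.053,0,0,0,0,0.06, 0,0,0,0,0,0,0.06, 0,0,0,0,0,0,0.06]'
```

```text
time_s: 19.38
position: [0.4735, -0.0176, 0.1383]
tcp_rot: [[-0.98, -0.201, 0.001], [-0.201, 0.98, 0.0], [-0.001, 0.0, -1.0]]
wrist_force: [0.3, -0.5, 0.5]
gripper_width: 0.0599
gripper_force: 0.0
```

```bash
python3 -m jog '[-0.001,0,-0.05,0,0,0,0.06, 0,0,-0.042,0,0,0,0.06, 0,0,0,0,0,0,0.06, 0,0,0,0,0,0,0, 0,0,0,0,0,0,0, 0,0,0,0,0,0,0, 0,0,0.04,0,0,0,0, 0,0,0.05,0,0,0,0, 0,0,0,0,0,0,0]'
```

```text
time_s: 20.5
position: [0.4749, -0.0181, 0.1412]
tcp_rot: [[-0.979, -0.201, 0.01], [-0.201, 0.98, -0.001], [-0.01, -0.003, -1.0]]
wrist_force: [0.0, 0.3, -1.4]
gripper_width: 0.0272
gripper_force: 60.7
```

```bash
python3 -m jog '[0,0.052,0.002,0,0,0,0, 0,0.053,0,0,0,0,0, 0,0.053,0,0,0,0,0, 0,0.053,0,0,0,0,0, 0,0.052,0,0,0,0,0, 0.001,0,-0.03,0,0,0,0, 0,0,-0.015,0,0,0,0, 0,0,0,0,0,0,0, 0,0,0,0,0,0,0.045, 0,0,0,0,0,0,0.045, 0,0,0.045,0,0,0,0.045]'
```

```text
time_s: 21.88
position: [0.4718, 0.2443, 0.1358]
tcp_rot: [[-0.98, -0.201, -0.006], [-0.201, 0.98, -0.002], [0.006, -0.001, -1.0]]
wrist_force: [-0.2, -0.3, 0.3]
gripper_width: 0.0453
gripper_force: 0.0
```

```bash
python3 -m jog '[0,-0.051,0,0,0,0,0.06, 0,-0.053,0,0,0,0,0.06, 0,-0.053,0,0,0,0,0.06, 0,-0.053,0,0,0,0,0.06, 0,-0.053,0,0,0,0,0.06, 0,0,0,0,0,0,0.06, 0,0,0,0,0,0,0.06]'
```

```text
time_s: 22.75
position: [0.4736, -0.0176, 0.1386]
tcp_rot: [[-0.98, -0.201, 0.001], [-0.201, 0.98, 0.0], [-0.001, 0.0, -1.0]]
wrist_force: [0.2, 0.5, 0.9]
gripper_width: 0.0598
gripper_force: 0.0
```

```bash
python3 -m jog '[-0.001,0,-0.05,0,0,0,0.06, 0,0,-0.042,0,0,0,0.06, 0,0,0,0,0,0,0.06, 0,0,0,0,0,0,0, 0,0,0,0,0,0,0, 0,0,0,0,0,0,0, 0,0,0.04,0,0,0,0, 0,0,0.05,0,0,0,0, 0,0,0,0,0,0,0]'
```

```text
time_s: 23.88
position: [0.4749, -0.018, 0.1414]
tcp_rot: [[-0.979, -0.201, 0.01], [-0.201, 0.98, -0.001], [-0.01, -0.003, -1.0]]
wrist_force: [0.2, 0.1, -0.2]
gripper_width: 0.0267
gripper_force: 60.8
```

```bash
python3 -m jog '[0,0.052,0.002,0,0,0,0, 0,0.053,0,0,0,0,0, 0,0.053,0,0,0,0,0, 0,0.053,0,0,0,0,0, 0,0.052,0,0,0,0,0, 0.001,0,-0.03,0,0,0,0, 0,0,-0.015,0,0,0,0, 0,0,0,0,0,0,0, 0,0,0,0,0,0,0.045, 0,0,0,0,0,0,0.045, 0,0,0.045,0,0,0,0.045]'
```

```text
time_s: 25.25
position: [0.4718, 0.2443, 0.1358]
tcp_rot: [[-0.98, -0.201, -0.006], [-0.201, 0.98, -0.002], [0.006, -0.001, -1.0]]
wrist_force: [0.2, 1.0, 0.2]
gripper_width: 0.0453
gripper_force: 0.0
```

```bash
python3 -m jog '[0,-0.051,0.06,0,0,0,0.06, 0,-0.053,0.03,0,0,0,0.06, 0,-0.053,0,0,0,0,0.06, 0,-0.053,0,0,0,0,0.06, 0,0,0,0,0,0,0.06, 0,0,0,0,0,0,0.06]'
python3 - <<'E'
from h import *
np.set_printoptions(precision=4,suppress=True)
a=ctrl.grab_frame('scene');b=ctrl.grab_frame('top')
for n,im,(x0,y0,x1,y1) in(('scene',a,(90,235,195,320)),('top',b,(350,140,440,222))):
  g=cv2.cvtColor(im,6);m=np.zeros_like(g);m[y0:y1,x0:x1]=(g[y0:y1,x0:x1]>80)*255
  for c in cv2.findContours(m,0,2)[0]:
    if cv2.contourArea(c)>200:
      e=cv2.fitEllipse(c);print(n,e,ray(n,*e[0],.012))
c=lambda im,u,v,w:cv2.resize(im[v:v+110,u:u+w],None,fx=4.5,fy=4.5,interpolation=2)
cv2.imwrite('pics/r9.png',np.hstack([c(a,330,170,70),c(a,240,180,40),c(b,360,150,65)]))
E
```

```text
time_s: 26.0
position: [0.4735, 0.046, 0.2162]
tcp_rot: [[-0.98, -0.201, 0.001], [-0.201, 0.98, 0.001], [-0.001, 0.0, -1.0]]
wrist_force: [-0.7, -0.3, 0.1]
gripper_width: 0.0601
gripper_force: 0.0
scene ((137.94686889648438, 274.6490783691406), (35.73752212524414, 47.64328384399414), 66.8823471069336) [ 0.6276 -0.3056  0.012 ]
top ((394.08935546875, 186.75721740722656), (37.55475997924805, 38.369056701660156), 129.51531982421875) [ 0.6239 -0.3067  0.012 ]
```

View pics/r9.png

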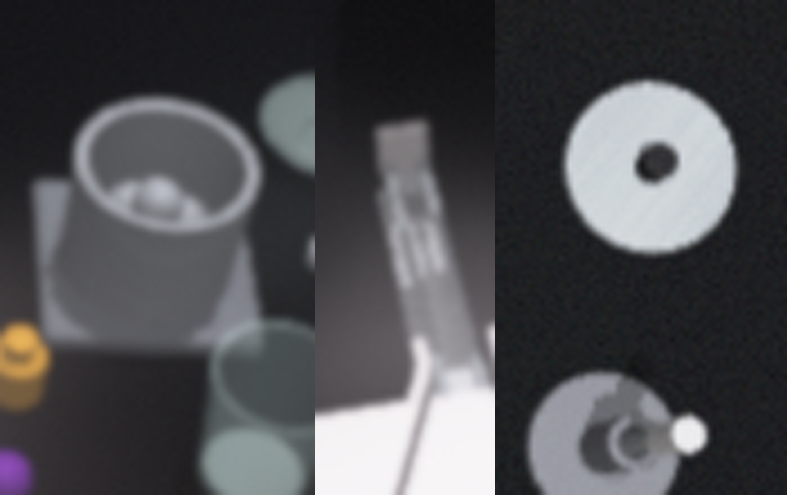

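All four balls are in the jar and the track is empty. The lid is unmoved at top (394,187). Going for the lid.

```bash
python3 -m jog '[0.0188,-0.044,-0.012,0,0,0,0.06, 0.0188,-0.044,-0.012,0,0,0,0.06, 0.0188,-0.044,-0.012,0,0,0,0.06, 0.0188,-0.044,-0.012,0,0,0,0.06, 0.0188,-0.044,-0.012,0,0,0,0.06, 0.0188,-0.044,-0.012,0,0,0,0.06, 0.0188,-0.044,-0.012,0,0,0,0.06, 0.0188,-0.044,-0.012,0,0,0,0.06, 0,0,0,0,0,0,0.06, 0,0,0,0,0,0,0.06]'
python3 - <<'E'
from h import *
a=ctrl.grab_frame('scene')
g=cv2.cvtColor(a,6);m=np.zeros_like(g);m[235:320,90:195]=(g[235:320,90:195]>60)*255
for c in cv2.findContours(m,0,2)[0]:
    if cv2.contourArea(c)>200:print(cv2.fitEllipse(c))
E
```

```text
time_s: 27.35
position: [0.6243, -0.3047, 0.1194]
tcp_rot: [[-0.979, -0.203, -0.0], [-0.203, 0.979, 0.001], [0.0, 0.001, -1.0]]
wrist_force: [-0.1, -0.4, 1.0]
gripper_width: 0.0602
gripper_force: 0.0
((128.6346893310547, 312.9881591796875), (15.732266426086426, 37.244686126708984), 107.87281036376953)
((137.98326110839844, 275.11175537109375), (35.79576873779297, 47.21710205078125), 66.57998657226562)
```

```bash
python3 -m jog '[-0.0005,-0.0013,-0.045,0,0,0,0.06, 0,0,-0.036,0,0,0,0.06, 0,0,-0.009,0,0,0,0.06, 0,0,0,0,0,0,0.06, 0,0,0,0,0,0,0, 0,0,0,0,0,0,0, 0,0,0,0,0,0,0]'
```

```text
time_s: 28.28
position: [0.6241, -0.3078, 0.0317]
tcp_rot: [[-0.979, -0.201, 0.003], [-0.202, 0.979, -0.001], [-0.002, -0.002, -1.0]]
wrist_force: [-0.1, 2.5, 6.6]
gripper_width: 0.0199
gripper_force: 58.6
```

```bash
python3 -m jog '[0,0,0.03,0,0,0,0, 0,0,0.05,0,0,0,0, 0,0,0.06,0,0,0,0, 0,0,0,0,0,0,0, -0.015,0.0555,0,0,0,0,0, -0.015,0.0555,0,0,0,0,0, -0.015,0.0555,0,0,0,0,0, -0.015,0.0555,0,0,0,0,0, -0.015,0.0555,0,0,0,0,0, -0.015,0.0555,0,0,0,0,0, 0,0,0,0,0,0,0, 0,0,0,0,0,0,0]'
python3 - <<'E'
from h import *
np.set_printoptions(precision=4,suppress=True)
# rim outer/inner edges along radial rays in top0
g=cv2.cvtColor(cv2.imread('pics/top0.png'),6).astype(float)
for n,c0 in(('top',(187,240)),('scene',(367,207))):
  g=cv2.GaussianBlur(cv2.cvtColor(cv2.imread(f'pics/{n}0.png'),6),(3,3),0).astype(np.float32)
  P=ray(n,*c0,.094);pts=[]
  for it in range(3):
    pts=[]
    for a in np.linspace(0,2*np.pi,72,endpoint=False):
      rs=np.linspace(.038,.056,37);uv=np.array([proj(n,P+[r*np.cos(a),r*np.sin(a),0]) for r in rs],np.float32)
      v=cv2.remap(g,uv[:,0],uv[:,1],1).ravel();i=np.argmax(v)
      pts.append(P[:2]+rs[i]*np.array([np.cos(a),np.sin(a)]))
    pts=np.array(pts);A=np.c_[2*pts,np.ones(72)];s=np.linalg.lstsq(A,(pts**2).sum(1),rcond=None)[0]
    P=np.array([s[0],s[1],.094]);R=np.sqrt(s[2]+s[0]**2+s[1]**2)
  print(n,P,R)
im=ctrl.grab_frame('scene');p=ctrl.get_obs()['position'];print(p)
g=cv2.cvtColor(im,6);cv2.imwrite('pics/lid.png',im)
print(proj('scene',p-[0,0,.0317-.006]),proj('scene',p-[.052,0,.0257]),proj('scene',p+[.052,0,-.0257]))
E
```

```text
time_s: 29.78
position: [0.5329, 0.0253, 0.1687]
tcp_rot: [[-0.979, -0.202, -0.001], [-0.202, 0.979, -0.0], [0.001, -0.0, -1.0]]
wrist_force: [0.0, -0.2, -3.1]
gripper_width: 0.0197
gripper_force: 59.5Traceback (most recent call last):
  File "<stdin>", line 11, in <module>
  File "h.py", line 11, in proj
    K,R,t=cam(n);p=K@(R@np.array(P,float)+t);return p[:2]/p[2]
          ~~~^^^
  File "h.py", line 4, in cam
    c=ctrl.calibration(n);f=210/np.tan(np.radians(c['vertical_fov'])/2)
ValueError: time passes only in moves, steps and waits
```

```bash
sed -i 's/^def cam/from functools import lru_cache\n@lru_cache\ndef cam/' h.py
python3 - <<'E'
from h import *
np.set_printoptions(precision=4,suppress=True)
for n,c0 in(('top',(187,240)),('scene',(367,207))):
  g=cv2.GaussianBlur(cv2.cvtColor(cv2.imread(f'pics/{n}0.png'),6),(3,3),0).astype(np.float32)
  P=ray(n,*c0,.094)
  for it in range(3):
    pts=[]
    for a in np.linspace(0,2*np.pi,72,endpoint=False):
      rs=np.linspace(.038,.056,37);uv=np.array([proj(n,P+[r*np.cos(a),r*np.sin(a),0]) for r in rs],np.float32)
      v=cv2.remap(g,uv[:,:1].copy(),uv[:,1:].copy(),1).ravel();i=np.argmax(v)
      pts.append(P[:2]+rs[i]*np.array([np.cos(a),np.sin(a)]))
    pts=np.array(pts);A=np.c_[2*pts,np.ones(72)];s=np.linalg.lstsq(A,(pts**2).sum(1),rcond=None)[0]
    P=np.array([s[0],s[1],.094]);R=np.sqrt(s[2]+s[0]**2+s[1]**2)
  print(n,P,R)
im=ctrl.grab_frame('scene');p=ctrl.get_obs()['position'];print(p)
cv2.imwrite('pics/lid.png',im)
g=cv2.cvtColor(im,6);q=proj('scene',p-[0,0,.018]);print(q)
u,v=q.astype(int)
for k in range(-40,42,6):print(v+k,g[v+k,u-50:u+51:5])
E
```

```text
top [0.4752 0.2477 0.094 ] 0.04665766178970168
scene [0.4792 0.248  0.094 ] 0.046156963019168495
[0.5331 0.0247 0.1689]
[276.6635 205.5934]
165 [23 24 20 20 20 21 21 27 29 28 30 29 29 29 31 52 29 19 21 23 23]
171 [24 22 24 25 22 26 50 30 29 30 28 29 30 29 40 45 41 23 24 25 24]
177 [23 25 23 25 28 42 50 25 29 30 29 28 29 27 31 34 27 25 24 25 24]
183 [25 24 24 25 20 27 35 24 26 29 27 28 30 33 30 28 26 25 24 25 26]
189 [26 25 27 25 22 22 30 30 34 30 33 34 30 30 30 27 26 26 28 25 24]
195 [ 28  28  28  26  24  25  24  74  73  45  85  51  52 107  35  27  28  27
  26  27  26]
201 [ 32  30  31  29  28  27 121 181 149  75  30  30  59 132 176  31  28  28
  29  29  28]
207 [ 35  35  36  34  33  32 167 144 116 100  31  70 113 113 114  62  32  32
  32  31  32]
213 [ 38  39  39  38  37  39 109 116 116 114 116 114 114 119 141  38  37  37
  37  37  36]
219 [ 40  41  43  43  45  44 103 111 126 128 127 125 125 119  61  45  44  44
  44  43  43]
225 [ 42  44  46  46  49  51 110 105 104  73  83  81  65  55  56  55  54  53
  53  52  51]
231 [ 42  44  48  51  54  57 111 122 123  67  67  67  69  68  67  67  66  65
  63  60  58]
237 [ 44  48  51  55  60  65  86 119 134  85  74  75  76  76  75  74  72  71
  69  66  64]
243 [ 50  53  57  62  66  71  76 127 135 116  81  82  84  83  82  81  80  78
  75  71  68]
```

```bash
python3 -m jog '[-0.0145,0.0557,0,0,0,0,0, -0.0145,0.0557,0,0,0,0,0, -0.0145,0.0557,0,0,0,0,0, -0.0145,0.0557,0,0,0,0,0, 0,0,0,0,0,0,0, 0,0,0,0,0,0,0, 0,0,-0.025,0,0,0,0, 0,0,0,0,0,0,0]'
python3 - <<'E'
from h import *
np.set_printoptions(precision=4,suppress=True)
print(ctrl.get_obs()['position'],ctrl.get_obs()['tcp_rot'][:,2])
im=ctrl.grab_frame('scene');cv2.imwrite('pics/r10.png',cv2.resize(im[150:260,320:410],None,fx=5,fy=5,interpolation=2))
E
```

```text
time_s: 30.82
position: [0.4749, 0.2461, 0.1424]
tcp_rot: [[-0.98, -0.199, -0.004], [-0.199, 0.98, -0.002], [0.005, -0.001, -1.0]]
wrist_force: [0.2, -0.7, -3.1]
gripper_width: 0.0198
gripper_force: 59.9
[0.4749 0.2461 0.1424] [-0.0042 -0.002  -1.    ]
```

Position (0.475,0.246) is on target, so I'll lower gently.

```bash
python3 -m jog '[0,0.001,-0.012,0,0,0,0, 0,0,-0.006,0,0,0,0, 0,0,0,0,0,0,0]'; python3 -m jog '[0,0,-0.003,0,0,0,0, 0,0,0,0,0,0,0]'
```

```text
time_s: 31.25
position: [0.475, 0.2491, 0.1259]
tcp_rot: [[-0.98, -0.201, -0.001], [-0.201, 0.98, -0.0], [0.001, -0.0, -1.0]]
wrist_force: [-0.0, -0.1, -2.5]
gripper_width: 0.0198
gripper_force: 59.9
time_s: 31.5
position: [0.4752, 0.2493, 0.1235]
tcp_rot: [[-0.979, -0.202, -0.0], [-0.202, 0.979, 0.0], [0.0, 0.0, -1.0]]
wrist_force: [0.3, 0.4, -2.8]
gripper_width: 0.0198
gripper_force: 59.9
```

```bash
python3 -m jog '[0,-0.001,-0.002,0,0,0,0, 0,0,0,0,0,0,0]'; python3 -m jog '[0,0,-0.002,0,0,0,0, 0,0,0,0,0,0,0]'
```

```text
time_s: 31.75
position: [0.4752, 0.2482, 0.1214]
tcp_rot: [[-0.979, -0.201, -0.0], [-0.201, 0.98, -0.0], [0.0, 0.0, -1.0]]
wrist_force: [0.9, 0.3, -2.2]
gripper_width: 0.02
gripper_force: 59.9
time_s: 32.0
position: [0.4754, 0.2483, 0.1198]
tcp_rot: [[-0.98, -0.201, 0.0], [-0.201, 0.98, 0.0], [-0.0, 0.0, -1.0]]
wrist_force: [-0.1, -0.1, -1.2]
gripper_width: 0.0198
gripper_force: 60.3
```

Weight is starting to transfer. One more millimetre, then release and retreat.

```bash
python3 -m jog '[0,0,-0.001,0,0,0,0, 0,0,0,0,0,0,0, 0,0,0,0,0,0,0.05, 0,0,0,0,0,0,0.06, 0,0,0,0,0,0,0.06, 0,0,0.04,0,0,0,0.06, 0,0,0.05,0,0,0,0.06, -0.03,-0.04,0.04,0,0,0,0.06, -0.01,-0.05,0.02,0,0,0,0.06, 0,-0.06,0,0,0,0,0.06, 0,-0.06,0,0,0,0,0.06, 0,0,0,0,0,0,0.06]'
python3 - <<'E'
from h import *
a=ctrl.grab_frame('scene');b=ctrl.grab_frame('top')
c=lambda im,u,v,w,h,k:cv2.resize(im[v:v+h,u:u+w],None,fx=k,fy=k,interpolation=2)
m=np.zeros((600,800,3),np.uint8)
m[:300,:400]=c(a,315,165,100,75,4);m[:300,400:]=c(b,140,200,100,75,4)
m[300:,:400]=c(a,115,155,100,75,4);m[300:,400:]=c(a,210,190,100,75,4)
cv2.imwrite('pics/fin.png',m)
E
```

```text
time_s: 33.5
position: [0.4359, 0.0359, 0.2678]
tcp_rot: [[-0.981, -0.195, 0.001], [-0.195, 0.981, -0.001], [-0.001, -0.001, -1.0]]
wrist_force: [0.6, 0.9, 0.4]
gripper_width: 0.0601
gripper_force: 0.0
```

View pics/fin.png

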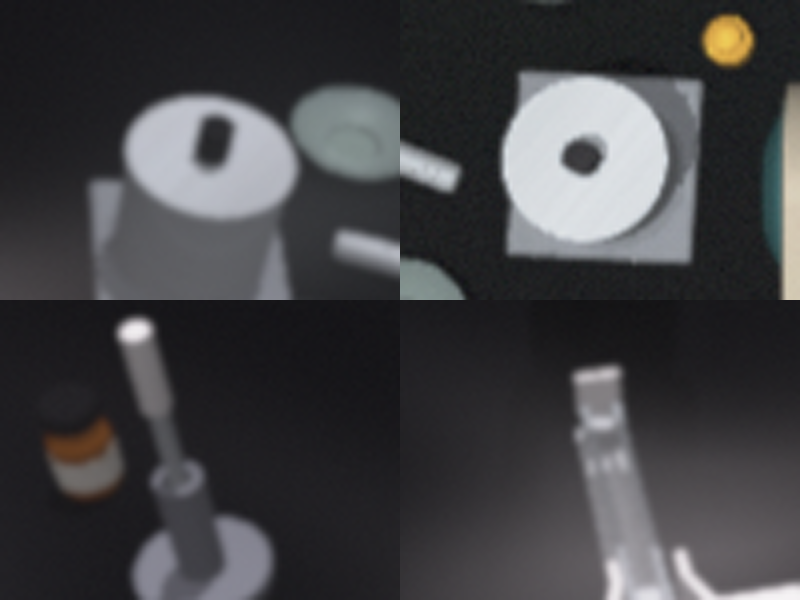

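The lid lies flat on the jar (top (286,240)/crop (585,158)), the rod stands in its stand and the track is empty. One numeric check of the lid, then I hand in.

Run:
```python
from h import *
b=ctrl.grab_frame('top');g=cv2.cvtColor(b,6);m=np.zeros_like(g);m[210:270,155:220]=(g[210:270,155:220]>185)*255
c=max(cv2.findContours(m,0,2)[0],key=cv2.contourArea);e=cv2.fitEllipse(c);P=ray('top',*e[0],.102);print(e,P)
if np.hypot(P[0]-.4752,P[1]-.2477)<.005: print(ctrl.sign_off())
```

```text
((185.70391845703125, 239.45521545410156), (39.28281021118164, 40.4899787902832), 34.145721435546875) [0.47489378 0.24753559 0.102     ]
the job is handed in; nothing more can be done
None
```

The job is handed in at about 34 s: the jam is cleared, all four balls are in the jar with the lid flat and measured within about 1 mm of centre, and the rod is back in its stand; the judge's verdict was not shown to me.

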